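# Wedge up a laptop's bottom cover and hold it

## Task

A laptop lies bottom up in the service cradle and its bottom cover, still clipped at the far edge, has to be eased off. Take the grey plastic opening wedge (the one with the sloping nose, not the short flat spacer block) by its upright handle, set it flat in the guide channel and slide it nose first under the middle of the cover's front edge until that edge has risen about 5 mm off the chassis, never much more, or the ribbon cable inside tears. Lift the cover with the wedge only, do not touch the cover with the gripper, leave everything else where it is, and finish holding the wedge there in the gripper, with the cover resting on it.

Things in the scene. Friction and masses are not known exactly. Their poses are not given: they have to be found in the camera images.
- cradle: Aluminium cradle fixed to the bench (placed and turned differently each time) carrying a dark laptop chassis 260 wide (y) x 180 mm deep (x), bottom up. Origin: on the bench, below the middle of the cover's front edge; x points from the guide channel in under the cover (the wedge's way), y left of that, z up. The front rim has a 52 mm wide notch at y = 0; the chassis is hollow behind it.
- channel_mouth (a point): Middle of the guide channel's outer mouth, on its floor: x -55, y 0, z 14 mm in the cradle's frame; axes as the cradle's. The floor, 14 mm above the bench, runs level from x -62 mm to the cover's edge (x 0) and on beneath the cover. On both sides stand cheeks 12 mm high and thick, x -55 to -3 mm, 40 mm apart. Open above: the wedge may be set in from above or slid in at the mouth.
- cover (a joint): Angle of the laptop's grey bottom cover (260 x 180 x 4 mm) about its clipped far edge, 180 mm from the front edge: 0 shut (at the start), growing as the front edge rises; the rise is 180 mm times this (5 mm: 0.028). Weight and light clips press it shut, about 2.5 N at the front edge, varying; unsupported it drops back. Pushing the wedge in takes about 3 to 10 N.
- cover_edge (a point): Middle of the lower front edge of the cover, which rises with it. Shut, it is 5 mm above the channel floor, 19 mm above the bench; the cover's top is 4 mm higher.
- wedge_grip (a point): Grasp point: middle of the wedge's handle, 42 mm above the flat underside; axes as the wedge's, x to the nose, z up. Grey plastic, 85 mm long (x), 30 wide (y), 90 g; the body reaches from 72 mm ahead of this point to 13 mm behind. Handle: upright tab 24 long (x), 14 thick (y, grip across this), 18 to 62 mm above the underside. Starts upright on the bench left or right of the cradle.
- wedge_tip (a point): Middle of the wedge's thin nose edge, at underside level, 72 mm ahead of the handle; axes as the wedge's. 2 mm thick here, the top slopes evenly up to 18 mm at 60 mm behind the nose, then is level. Flat on the channel floor, the slope meets the cover when the nose is 11 mm past its edge; each 3.75 mm more lifts it 1 mm (nose about 30 mm past for 5 mm).
- spacer_grip (a point): Bystander: the middle of the handle of the flat spacer block, 42 mm above its underside: the same grey plastic and the same handle as the wedge, but a level block 18 mm thick, 55 mm long, 30 mm wide, with no slope. It stands on the side of the cradle where the wedge does not.
- driver: Bystander: loose screwdriver 150 mm long, lying on the bench; origin about mid-length on the bench, x along it to the tip.
- tray: Bystander: white plastic screw tray 100 x 140 x 25 mm with dividers; origin under its centre.
- battery: Bystander: flat black battery pack 60 (x) x 170 (y) x 8 mm lying between the robot and the cradle; origin under its centre.
- cleaner: Bystander: clear bottle of cleaner, 52 mm across, 140 mm tall; origin under its centre.
- toolcup: Bystander: empty steel cup 76 mm across, 95 mm tall; origin under its centre.
Mind the look-alikes: they are no part of the job. What is shaped like the part that bears wedge_grip but yellow is not meant.

How it is judged:
On the way:
1. the wedge is flat in the guide channel, nose towards the cover, the cover still shut (y of wedge_tip in the frame of cradle between -0.009 and 0.009 m and z of wedge_tip in the frame of cradle below 0.019 m and x of wedge_tip in the frame of cradle between -0.06 and 0.015 m and angle between the x axis of wedge_tip and the x axis of cradle, either way round below 0.2 rad and x of cradle in the frame of wedge_tip above -0.02 m and value of joint cover below 0.006 rad), for 0.1 s.
At the end, for the whole second after the job is handed in: The gripper still holds the wedge by its handle (over 2 N, within 20 mm), at rest, flat in the channel (nose within 5 mm of the floor, 9 mm of the middle, over 15 mm past the edge; tilt under 0.12 rad). It alone carries the cover (over 0.4 N), whose front edge stands 3 to 8 mm above shut (y of wedge_tip in the frame of cradle between -0.009 and 0.009 m and z of wedge_tip in the frame of cradle below 0.019 m and z of cover_edge in the frame of cradle between 0.022 and 0.027 m and x of wedge_tip in the frame of cradle above 0.015 m and angle between wedge_tip's own z axis and vertical below 0.12 rad and contact force between the fingers and wedge above 2 N and horizontal distance between the grasp point and wedge_grip below 0.02 m and contact force between wedge and cover above 0.4 N and contact force between each of the arm, the fingers and cover below 0.3 N and contact force between spacer and cover below 0.1 N and linear speed of wedge below 0.01 m/s and velocity of joint cover below 0.05 rad/s); the arm keeps its last pose, push and grip.
It fails at once if the cover is forced up more than 12 mm (z of cover_edge in the frame of cradle above 0.031 m).
It fails at once if the robot touches the cover (contact force between any of the arm, the fingers and cover above 1.5 N).
It fails at once if a bystander is shifted more than 30 mm (distance of any of spacer_grip, driver, tray, battery, cleaner, toolcup from where it was at the start of the episode above 0.03 m).
It also fails if it takes over 54 s, if anything falls off the work surface, if the arm or the gripper's body presses on something with over 40 N, if the wrist force passes 120 N, or if a joint passes its speed limit or range.

## Robot

A 7-joint arm with a two-finger parallel gripper is mounted at the origin on the work surface. World frame = base frame: x ahead of the robot, y to its left, z up, the work surface at z = 0. Lengths are in m, angles in rad, forces in N, time in s.
With the tool pointing down it reaches from about 0.425 to 0.825 m from the base axis. Payload 3.6 kg.
Tool frame: the origin (TCP) lies where the fingers leave the gripper's body, on its centre line; the fingertips stand 73 mm ahead of it and the grasp point (between the pads) lies 54 mm ahead of it; x points along the fingers, y is the direction in which the jaws open and shut, and the axes are right-handed (so a half turn about x gives the same grasp; the last joint's range is limited). The gripper opens to 85 mm and grips with 20 to 120 N. Pads are 22 mm wide; open, the fingers measure 114 mm over their backs; the gripper's body (76 mm by 85 mm) begins 54 mm behind the grasp point. The pads swing forward as they close: fully open they stand 13 mm farther back than shut.
Start: joints at [1.192, 0.615, -0.013, 1.423, 0.008, 1.103, -0.04], TCP at [0.224, -0.61, 0.304] pointing down, gripper open.
Joint ranges: [-3.12, 3.12], [-0.3, 2.06], [-1.34, 1.32], [0.26, 2.42], [-1.36, 4.5], [0.01, 1.98], [-2.84, 2.84]. Speed limits (rad/s): [2.79, 2.79, 3.14, 3.14, 3.14, 3.14, 3.14].

## Interface

Orientations are given as a unit quaternion [x, y, z, w].
In Python, from station import arm, snapshot, camera_info, ticket gives the robot as it stands. Calls block until the motion is done:
- arm.movep(position, orientation): joint-space move of the TCP to a pose.
- arm.line_to(position, velocity=0.15, ori=None): straight line of the TCP; ori=None keeps the orientation; velocity is the mean speed in m/s.
- arm.move_j(angles): joint-space move.
- arm.move_gripper(opening, effort=None): opening from 0.0 (shut) to 1.0 (fully open); effort is the grip in N (None keeps the last); returns when the fingers have stopped.
- arm.pause(seconds).
- arm.ik(position, orientation): joint angles nearest the present ones, or None.
- snapshot(name): name is "scene" or "top" or "wrist"; returns the picture (384x512x3 uint8, blue, green, red); there is no depth.
- camera_info(name): a dict with "fx", "fy", "cx", "cy" (pixels), "R" (3x3) and "t" (3): a world point X has camera coordinates R X + t; the wrist camera has in their place "T_tool_cam" (4x4, takes a point from camera to tool coordinates, whose origin is the TCP and whose axes are the tool frame's). Camera axes: x right, y down, z forward; pixel columns grow to the right and rows downward; lengths in m; the calibration is good to about 2 mm. A picture is of the moment at which its call begins: read the wrist's pose just before it. camera_info takes no time and is no camera call.
A pose or a line that the arm cannot do raises arm.MotionError and nothing moves.
- ticket.finish_job(): hands the job in, once; it reports no verdict.
Readings, each from a call of its own:
- arm.read_time(): time.
- arm.read_joint_positions(): joint angles.
- arm.read_dq(): joint speeds.
- arm.read_effort(): joint torques, N m.
- arm.read_tool_pos(): TCP position.
- arm.read_eef_rot(): TCP orientation.
- arm.read_ft_force(): force on the tool from outside, world axes, zero at the start.
- arm.read_wrist_torque(): the same for the moment, N m.
- arm.read_opening(): opening from 0.0 (shut) to 1.0 (fully open).
Only numpy, scipy, OpenCV 4.12 (cv2) and the standard library are available. Lean on these libraries where they do the work, as an engineer would, in place of code of your own. Each camera call takes 0.05 s, during which the arm holds its last target. There are 200 camera calls.

## Working session

There is one attempt and no reset: what is moved stays moved. The work goes in short steps, each a Python script; the robot and the scene stay as the last script left them, time stands still between calls to the robot, and variables do not carry over. Pictures are saved under pics/ and viewed, about 8 in all and at most 12, crops included, and the job is handed in when it is done.

```bash
mkdir -p pics; ls
python3 - <<'E'
from station import arm,snapshot,camera_info
import cv2
for n in("scene","top"):
    cv2.imwrite(f"pics/{n}0.png",cv2.resize(snapshot(n),(800,600),interpolation=cv2.INTER_CUBIC))
    print(n,camera_info(n))
print(camera_info("wrist"));print(arm.read_tool_pos(),arm.read_eef_rot(),arm.read_time())
E
```

```text
pics
scene {'fx': 346.98436441981045, 'fy': 346.98436441981045, 'cx': 255.0707293622294, 'cy': 195.43556907860767, 'R': array([[ 0.56827011,  0.8228385 , -0.00242438],
       [ 0.69731687, -0.48314211, -0.52945527],
       [-0.43682751,  0.29918304, -0.84833439]]), 't': array([-0.31316853, -0.39281984,  1.50026176])}
top {'fx': 365.029134147397, 'fy': 365.029134147397, 'cx': 258.0643508225447, 'cy': 192.51164521919932, 'R': array([[ 0.01813799, -0.99943725,  0.02821693],
       [-0.99296763, -0.02130837, -0.11645275],
       [ 0.11698848, -0.02590628, -0.99279533]]), 't': array([-0.03022436,  0.56092568,  1.01323506])}
{'fx': 322.3663522048668, 'fy': 322.3663522048668, 'cx': 254.0865689114961, 'cy': 190.601301121167, 'T_tool_cam': array([[ 2.50768637e-04, -2.71341593e-01,  9.62483079e-01,
        -6.98691229e-02],
       [ 9.99999892e-01, -3.09528601e-04, -3.47805173e-04,
        -5.61660067e-04],
       [ 3.92290051e-04,  9.62483062e-01,  2.71341486e-01,
        -6.94214286e-02],
       [ 0.00000000e+00,  0.00000000e+00,  0.00000000e+00,
         1.00000000e+00]])}
[ 0.22382764 -0.60968236  0.30285052] [-0.69603743 -0.12459991  0.69633824 -0.12296266] 0.1
```

View pics/top0.png

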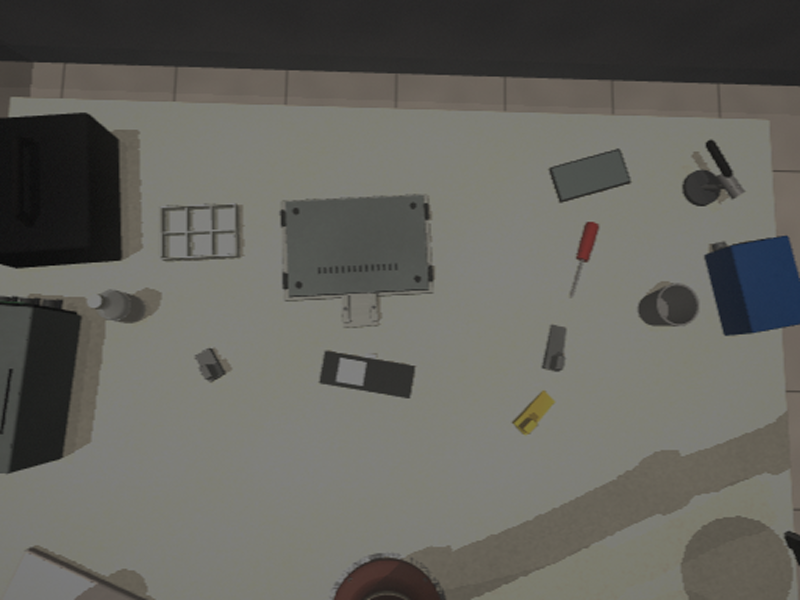

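View pics/scene0.png

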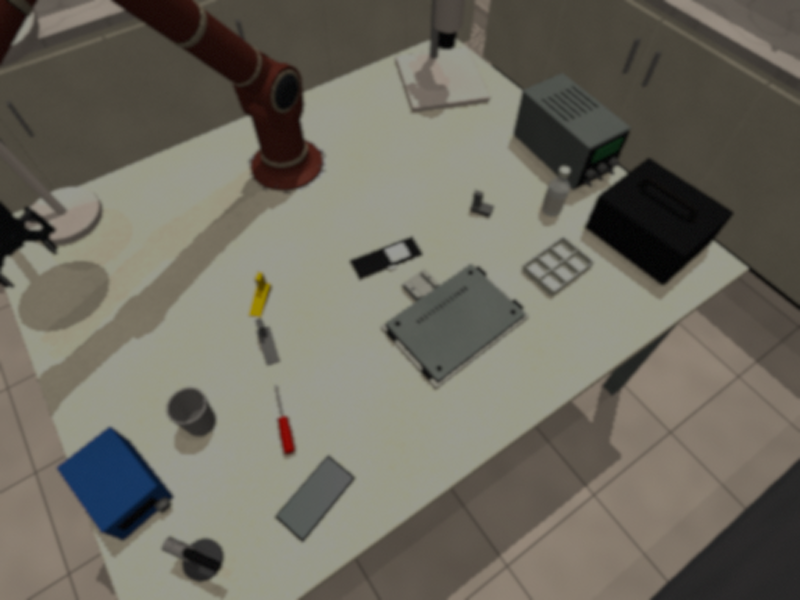

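The top view shows three look-alikes: a long grey piece at (555,348) with its handle at the near end, a short grey block at (210,364), and a yellow one at (533,412). The long grey one fits the wedge. I'll confirm it in an enlarged crop, together with the channel.

```bash
cat > h.py <<'E'
from station import arm,snapshot,camera_info
import numpy as np,cv2
from scipy.spatial.transform import Rotation as Ro
def back(uv,z,R,t,K):
    d=np.array([(uv[0]-K['cx'])/K['fx'],(uv[1]-K['cy'])/K['fy'],1.])
    d=R.T@d; o=-R.T@t
    return o+d*(z-o[2])/d[2]
def top(uv,z):
    K=camera_info('top'); return back(uv,z,K['R'],K['t'],K)
def proj(X,name='top',pose=None):
    K=camera_info(name)
    if name=='wrist': R,t=wristRt(pose)
    else: R,t=K['R'],K['t']
    c=R@np.asarray(X)+t; return np.array([K['fx']*c[0]/c[2]+K['cx'],K['fy']*c[1]/c[2]+K['cy']])
def wristRt(pose):
    T=camera_info('wrist')['T_tool_cam']; p,q=pose
    Rw=Ro.from_quat(q).as_matrix()
    Rc=Rw@T[:3,:3]; tc=Rw@T[:3,3]+p
    return Rc.T,-Rc.T@tc
def wrist(uv,z,pose):
    R,t=wristRt(pose); return back(uv,z,R,t,camera_info('wrist'))
def down(yaw):
    "tool x down, tool y (jaw) at world angle yaw"
    y=np.array([np.cos(yaw),np.sin(yaw),0]);x=np.array([0,0,-1.]);z=np.cross(x,y)
    return Ro.from_matrix(np.c_[x,y,z]).as_quat()
E
python3 - <<'E'
from h import *
im=snapshot('top')
def crop(u,v,w,h,s):return cv2.resize(im[v:v+h,u:u+w],None,fx=s,fy=s,interpolation=cv2.INTER_CUBIC)
# wedge 325..385 , 200..260 ; channel 200..260,175..220
a=crop(335,200,40,44,10);b=crop(212,176,40,44,10)
cv2.imwrite('pics/c1.png',cv2.convertScaleAbs(np.hstack([a,b]),alpha=1.5))
s=.64
for n,p,z in [('wedge handle',(558,360),.05),('spacer',(208,360),.05),('cover corners',(288,292),.023),('',(430,289),.023),('',(428,196),.023),('',(288,203),.023),('battery',(367,374),.008),('driver tip',(572,297),0),('yel',(545,400),.02)]:
    print(n,top(np.array(p)*s,z).round(3))
print(arm.read_tool_pos(), Ro.from_quat(arm.read_eef_rot()).as_matrix().round(2))
E
```

```text
wedge handle [ 0.458 -0.299  0.05 ]
spacer [0.447 0.324 0.05 ]
cover corners [0.574 0.194 0.023]
 [ 0.586 -0.069  0.023]
 [ 0.764 -0.063  0.023]
 [0.743 0.201 0.023]
battery [0.427 0.045 0.008]
driver tip [ 0.58  -0.342  0.   ]
yel [ 0.385 -0.283  0.02 ]
[ 0.22385563 -0.60976072  0.30299865] [[-0.    0.34 -0.94]
 [ 0.   -0.94 -0.34]
 [-1.   -0.   -0.  ]]
```

View pics/c1.png

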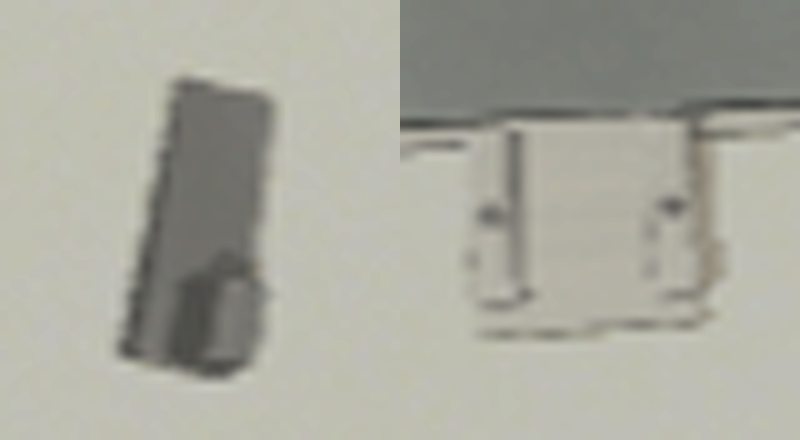

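The left crop confirms the wedge: it is the long grey body, about 28 mm across its nose edge at crop (178,78)–(272,98), with the slope rising to the handle at (235,320). The right crop shows the channel between its cheeks, and the cover edge meets it at about row 118. Next I'll measure both with the wrist camera.

Run:
```python
from h import *
n=top((357.5,208.8),.001);hd=top((335+23.8,200+29),.062)
print(n,hd); 
a=np.arctan2(*(n-hd)[[1,0]]);print('wedge yaw',a,np.hypot(*(n-hd)[:2]))
imgs=[]
for p,yw in [((hd[0],hd[1],.30),a),((.53,.06,.30),.075)]:
    q=down(yw+np.pi/2); j=arm.ik(p,q); print(None if j is None else np.round(j,2))
    arm.movep(p,q); arm.pause(.3)
    P=(arm.read_tool_pos(),arm.read_eef_rot()); print(repr(P)); im=snapshot('wrist')
    i=len(imgs); cv2.imwrite(f'pics/w{i}_raw.png',im); imgs.append(im)
    np.savez(f'w{i}.npz',p=P[0],q=P[1])
    if i==0: print(proj(n,'wrist',P),proj(hd,'wrist',P))
    else: print(proj([.58,.063,.019],'wrist',P))
    cv2.imwrite(f'pics/w{i}.png',cv2.resize(im,(800,600),interpolation=cv2.INTER_CUBIC))
print(arm.read_time())
```

```text
[ 0.522947   -0.31552004  0.001     ] [ 0.46203628 -0.29995639  0.062     ]
wedge yaw -0.2501632582040607 0.0628676594707581
[ 0.98  0.54 -0.7   1.71  0.4   1.04  1.47]
(array([ 0.46179045, -0.30055676,  0.2998658 ]), array([ 0.08867705,  0.7016007 , -0.08874338,  0.70143956]))
[254.02073589 212.632881  ] [253.88481428 172.85452494]
[ 0.36  0.54 -0.8   1.75  0.45  1.04  1.05]
(array([0.53014642, 0.05910209, 0.29992952]), array([-0.02597011,  0.7066747 ,  0.02582387,  0.70659009]))
[253.68547434 206.97798693]
3.675
```

View pics/w0.png

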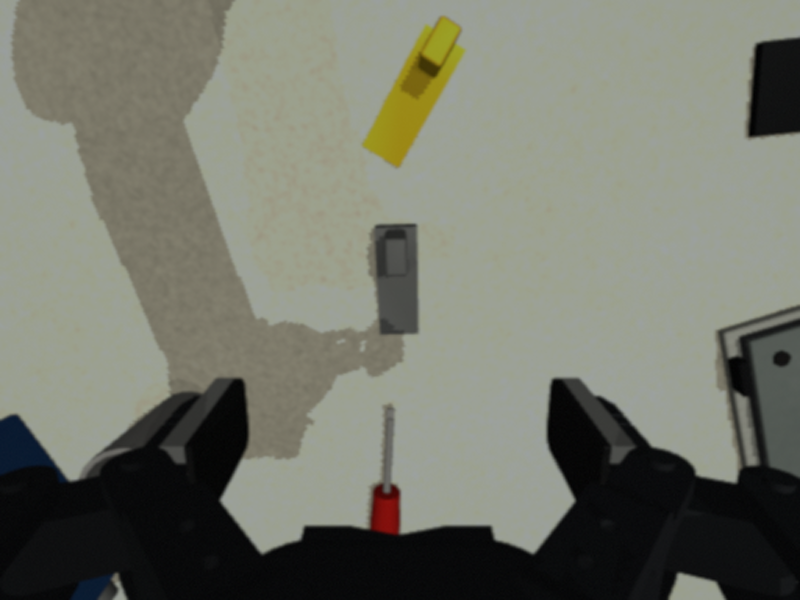

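View pics/w1.png

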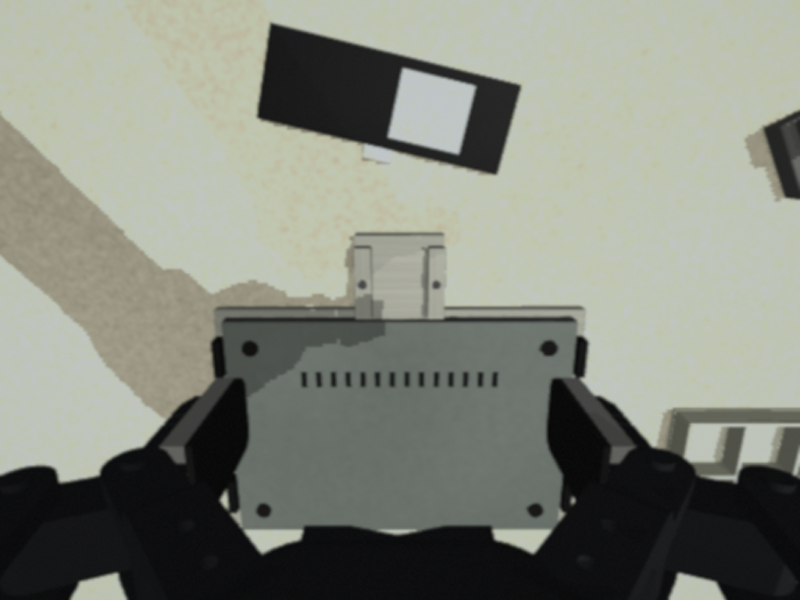

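Picture w0 shows the wedge at (397,280) with its nose downward at (400,333) and its handle at (396,255). Picture w1 shows the cover's front edge running from (223,319) to (577,320), with the cheeks at x≈363 and 436. I'll enlarge both.

Run:
```python
import cv2,numpy as np
a=cv2.imread('pics/w0_raw.png')[138:220,230:280];b=cv2.imread('pics/w1_raw.png')[142:212,222:290]
f=lambda i,s:cv2.convertScaleAbs(cv2.resize(i,None,fx=s,fy=s,interpolation=cv2.INTER_CUBIC),alpha=1.4)
a=f(a,7);b=f(b,6)
o=np.zeros((574,350+408,3),np.uint8);o[:,:350]=a;o[:420,350:]=b
cv2.imwrite('pics/c2.png',o)
```

```text
(no output)
```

View pics/c2.png

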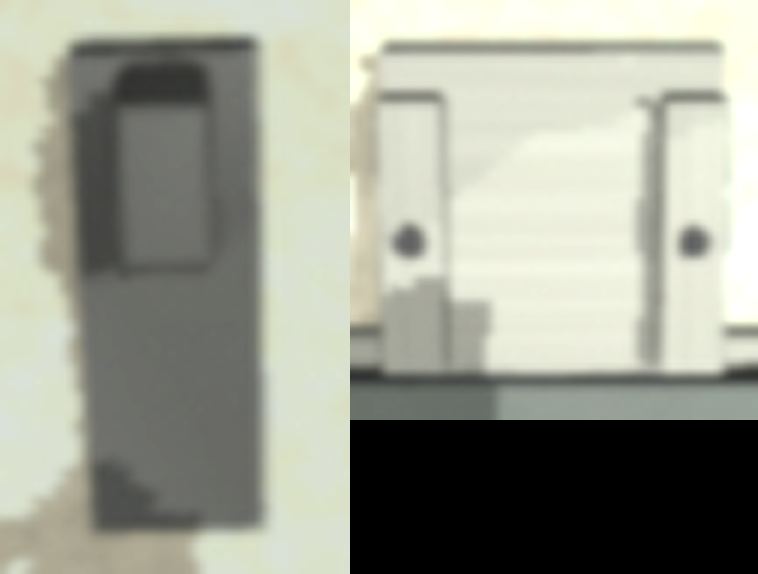

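Run:
```python
from h import *
L=[np.load(f'w{i}.npz') for i in(0,1)]
P=[(l['p'],l['q']) for l in L]
A=lambda x,y,z:wrist((230+(x+.5)/7-.5,138+(y+.5)/7-.5),z,P[0])
B=lambda x,y,z:wrist((222+(x-350+.5)/6-.5,142+(y+.5)/6-.5),z,P[1])
C=lambda x,y,z:wrist((x*.64,y*.64),z,P[1])
n1,n2=A(93,528,.001),A(261,526,.001); r1,r2=A(70,50,.018),A(255,46,.018)
h=[A(117,103,.062),A(210,103,.062),A(212,268,.062),A(121,268,.062)]
n=(n1+n2)/2;r=(r1+r2)/2;hc=np.mean(h,0)
d=lambda a,b:np.hypot(*(a-b)[:2])
print('width',d(n1,n2),d(r1,r2),'len',d(n,r),'handle',d(h[0],h[1]),d(h[1],h[2]))
yw=[np.arctan2(*(n-r)[[1,0]]),np.arctan2(*((h[2]+h[3]-h[0]-h[1]))[[1,0]])]
print('nose',n,'rear',r,'handle',hc,'yaws',yw,'n-h',d(n,hc), 'grip from body', n[:2]-.072*np.array([np.cos(yw[0]),np.sin(yw[0])]))
# cradle
e1,e2=C(223,319.5,.023),C(577,320.5,.023)
print('cover w',d(e1,e2),'mid',(e1+e2)/2,'yaw',np.arctan2(*(e1-e2)[[1,0]])-np.pi/2)
k1,k2=B(409,241,.026),B(693,241,.026);m1,m2=B(379,97,.026),B(725,97,.026)
f1,f2=B(383,47,.014),B(720,47,.014);g=B(555,382,.023)
i1,i2=B(443,97,.026),B(664,97,.026)
print('inner w',d(i1,i2),(i1+i2)/2)
print('screws',d(k1,k2),(k1+k2)/2,'yaw',np.arctan2(*(k1-k2)[[1,0]])-np.pi/2)
print('mouth',d(m1,m2),(m1+m2)/2,'floor',d(f1,f2),(f1+f2)/2,'edge',g, 'edge-mouth',d(g,(m1+m2)/2))
```

```text
width 0.029083321833170323 0.028803097773754293 len 0.0850805862263899 handle 0.012748892797589702 0.023200428114405012
nose [ 0.52372642 -0.31477358  0.001     ] rear [ 0.44077709 -0.29584965  0.018     ] handle [ 0.45378114 -0.2986748   0.062     ] yaws [np.float64(-0.22429961014100805), np.float64(-0.23485016690472146)] n-h 0.07177404807034168 grip from body [ 0.45353001 -0.29875908]
cover w 0.25636461519053944 mid [0.57587272 0.06536563 0.023     ] yaw -3.0716800968283415
inner w 0.03966974064053522 [0.52178046 0.06073759 0.026     ]
screws 0.052037176077562995 [0.54838541 0.06225219 0.026     ] yaw -3.068711585406343
mouth 0.06210738005935702 [0.52180007 0.060469   0.026     ] floor 0.06216401769105763 [0.51460055 0.05988527 0.014     ] edge [0.57643005 0.06508872 0.023     ] edge-mouth 0.05482496057381306
```

The measurements agree with the given sizes: wedge 85 × 29 mm, nose to handle 71.8 mm, cheeks 39.7 mm apart inside, mouth to edge 54.8 mm. Now I'll grasp the wedge and lift it.

```bash
cat >> h.py <<'E'
O=np.array([.5763,.0646]);CY=.0713
G=np.array([.4537,-.2987]);WY=-.228
ZG=.097
def inC(nosex,z,dy=0,dx=0):
    "TCP position with wedge nose at nosex in cradle, underside at z"
    c,s=np.cos(CY),np.sin(CY); gx=nosex-.072+dx
    return np.r_[O+np.array([c*gx-s*dy,s*gx+c*dy]),ZG+z]
E
python3 - <<'E'
from h import *
q=down(WY+np.pi/2)
arm.movep([*G,.22],q); arm.move_gripper(.6,60)
arm.line_to([*G,ZG],.1); print(arm.read_tool_pos(),arm.read_ft_force().round(2))
arm.move_gripper(0,60); print('open',arm.read_opening(),arm.read_ft_force().round(2))
arm.line_to([*G,ZG+.1],.12); print(arm.read_ft_force().round(2),arm.read_opening())
arm.movep(inC(-.018,.10),down(CY+np.pi/2)); arm.pause(.3)
P=(arm.read_tool_pos(),arm.read_eef_rot());im=snapshot('wrist');print(P,arm.read_ft_force().round(2),arm.read_opening())
np.savez('w2.npz',p=P[0],q=P[1]);cv2.imwrite('pics/w2_raw.png',im)
cv2.imwrite('pics/w2.png',cv2.resize(im,(800,600),interpolation=cv2.INTER_CUBIC)); print(arm.read_time())
c,s=np.cos(CY),np.sin(CY)
for y in(-.015,.015): print(proj([*(O+[c*-.018-s*y,s*-.018+c*y]),.102],'wrist',P)/.64)
E
```

```text
[ 0.45411827 -0.2988473   0.09759707] [ 0.89 -0.35 -0.85]
open 0.15710257725274235 [-0.35 -0.27  3.02]
[ 1.42  1.12 -1.82] 0.15649621473677894
(array([0.48669955, 0.05733896, 0.1969316 ]), array([-0.02466496,  0.70669767,  0.02451782,  0.70666039])) [ 0.27 -0.37 -1.23] 0.15717363761537695
9.9833
[359.30769183 528.9830241 ]
[436.18455938 528.84834232]
```

View pics/w2.png

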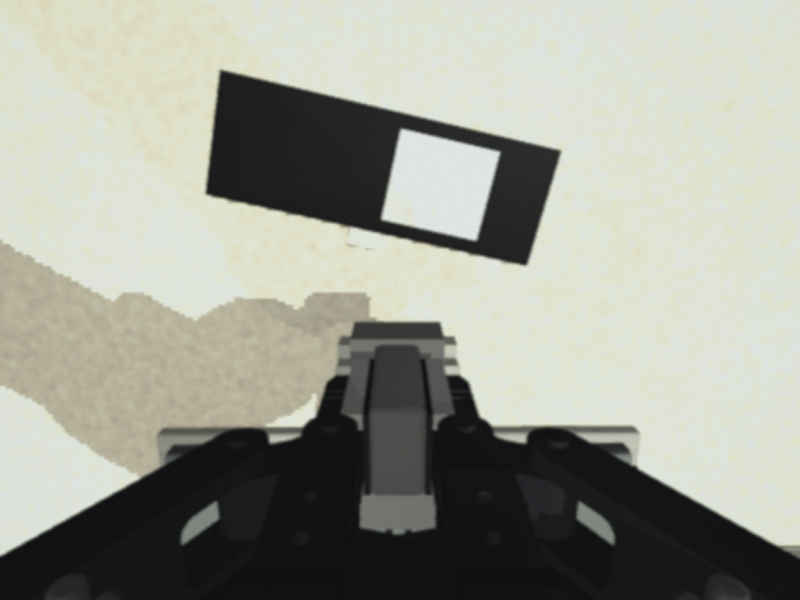

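The wedge hangs straight in the gripper: its nose shows at row 530, columns 360–436, where I predicted (359–436, 529). I'll lower it into the channel with a force check.

Run:
```python
from h import *
arm.line_to(inC(-.018,.022),.08);arm.pause(.3); f0=arm.read_ft_force();print(f0.round(2),arm.read_tool_pos())
z=.018
while z>.0115:
    arm.line_to(inC(-.018,z),.03);arm.pause(.1)
    f=arm.read_ft_force()-f0; print(round(z,4),f.round(2),arm.read_tool_pos().round(4))
    if f[2]>2.5:break
    z-=.001
arm.pause(.3)
P=(arm.read_tool_pos(),arm.read_eef_rot());im=snapshot('wrist');t=snapshot('top')
open('z.txt','w').write(str(z))
a=cv2.resize(im[180:384,156:356],None,fx=2,fy=2);b=cv2.resize(t[165:233,200:266],None,fx=6,fy=6,interpolation=cv2.INTER_CUBIC)
cv2.imwrite('pics/c3.png',cv2.convertScaleAbs(np.hstack([a,b]),alpha=1.4)); print(arm.read_time())
```

```text
[-1.03  0.88 -0.25] [0.48666052 0.05815638 0.11926135]
0.018 [ 1.   -1.63 -0.39] [0.4865 0.0582 0.1149]
0.017 [ 0.7  -1.15 -0.26] [0.4865 0.0582 0.114 ]
0.016 [ 0.35 -0.37 -0.9 ] [0.4865 0.0582 0.113 ]
0.015 [ 1.33 -0.38 -0.4 ] [0.4865 0.0582 0.112 ]
0.014 [ 0.42 -1.68  4.38] [0.4866 0.0583 0.1113]
13.5917
```

View pics/c3.png

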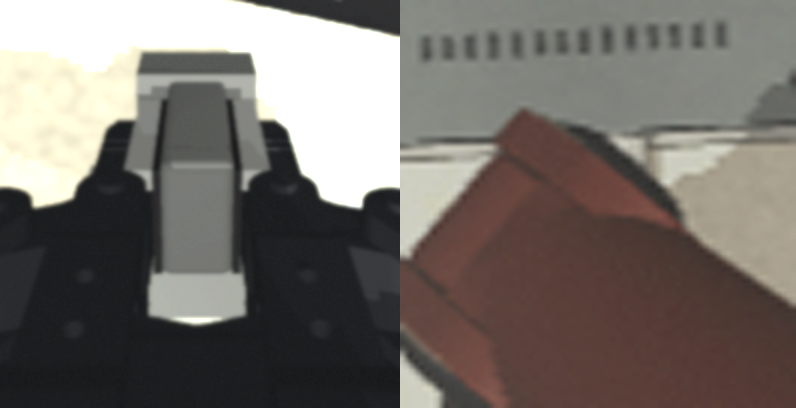

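The wedge touched the floor at 14 mm, as expected. The wrist crop shows it straight in the gripper; the top view is blocked by the arm. I'll slide it in and watch the force for the moment it meets the cover.

Run:
```python
from h import *
u=np.array([np.cos(CY),np.sin(CY)])
arm.line_to(inC(-.010,.0143),.03);arm.pause(.3);f0=arm.read_ft_force();print(f0.round(2))
for x in [0,.006,.008,.010,.012,.014,.016,.018,.020,.022,.024,.026]:
    arm.line_to(inC(x,.0143),.03);arm.pause(.15)
    f=arm.read_ft_force()-f0;p=arm.read_tool_pos();g=(p[:2]-O)
    print(x,'along %.2f lat %.2f z %.2f'%(f[:2]@u,f[1]*u[0]-f[0]*u[1],f[2]),'nose %.4f lat %.4f z %.4f'%(g@u+.072,g[1]*u[0]-g[0]*u[1],p[2]))
    if abs(f[:2]@u)>15:break
np.save('f0.npy',f0)
P=(arm.read_tool_pos(),arm.read_eef_rot());im=snapshot('wrist');s=snapshot('scene')
a=cv2.resize(im[180:384,156:356],None,fx=2,fy=2);b=cv2.resize(s[155:255,235:345],None,fx=4.08,fy=4.08,interpolation=cv2.INTER_CUBIC)[:408]
cv2.imwrite('pics/c4.png',cv2.convertScaleAbs(np.hstack([a,b[:,:400]]),alpha=1.3)); print(arm.read_time(),arm.read_opening())
```

```text
[-0.74  0.11  2.49]
0 along -1.94 lat -0.48 z 2.01 nose -0.0004 lat -0.0001 z 0.1114
0.006 along -1.15 lat -1.19 z 1.82 nose 0.0057 lat -0.0000 z 0.1114
0.008 along -1.62 lat -0.29 z 3.50 nose 0.0072 lat -0.0000 z 0.1114
0.01 along -2.49 lat -0.75 z 3.33 nose 0.0092 lat -0.0000 z 0.1114
0.012 along -3.04 lat 0.66 z 4.13 nose 0.0111 lat -0.0000 z 0.1114
0.014 along -5.44 lat -1.11 z 7.06 nose 0.0121 lat -0.0000 z 0.1114
0.016 along -6.98 lat -0.50 z 9.79 nose 0.0130 lat -0.0000 z 0.1115
0.018 along -9.08 lat -1.23 z 11.99 nose 0.0141 lat -0.0000 z 0.1115
0.02 along -10.24 lat -0.29 z 12.57 nose 0.0159 lat 0.0001 z 0.1116
0.022 along -9.65 lat -0.81 z 11.29 nose 0.0180 lat 0.0001 z 0.1116
0.024 along -9.90 lat -1.14 z 11.23 nose 0.0200 lat 0.0000 z 0.1115
0.026 along -10.34 lat -0.14 z 11.39 nose 0.0221 lat 0.0001 z 0.1115
19.5417 0.15367805205596863
```

View pics/c4.png

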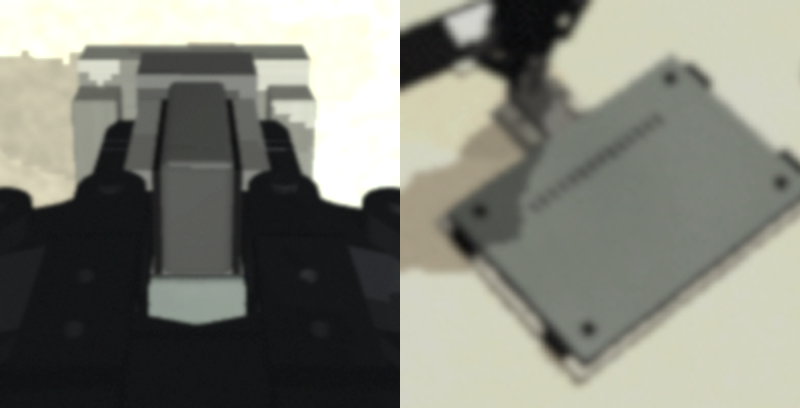

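The wedge hasn't slipped in the gripper (rear edge still at row 52, handle edge at row 163). The force rose at a measured nose position of about 11.5 mm, matching the expected 11 mm. The arm gives about 4 mm under load, so I'll keep stepping until the measured nose is at 30 mm.

Run:
```python
from h import *
u=np.array([np.cos(CY),np.sin(CY)]);f0=np.load('f0.npy')
s0=cv2.imread('pics/scene0.png')
x=.026
for k in range(12):
    x+=.0015
    arm.line_to(inC(x,.0146),.03);arm.pause(.15)
    f=arm.read_ft_force()-f0;p=arm.read_tool_pos();g=p[:2]-O;n=g@u+.072
    print(round(x,4),'along %.2f z %.2f'%(f[:2]@u,f[2]),'nose %.4f lat %.4f z %.4f'%(n,g[1]*u[0]-g[0]*u[1],p[2]))
    if n>.0293 or f[:2]@u<-16:break
arm.pause(1);p=arm.read_tool_pos();print('nose',(p[:2]-O)@u+.072,p[2],arm.read_ft_force()-f0,arm.read_opening(),arm.read_dq().round(4))
im=snapshot('wrist');s=snapshot('scene');cv2.imwrite('pics/s5_raw.png',s)
a=cv2.resize(im[180:384,156:356],None,fx=2,fy=2)
s0=cv2.resize(s0,(512,384),interpolation=cv2.INTER_AREA)
# left front corner of cover + vents, before/after
f=lambda i:cv2.resize(i[180:250,240:306],None,fx=6,fy=6,interpolation=cv2.INTER_CUBIC)[:408]
cv2.imwrite('pics/c5.png',cv2.convertScaleAbs(np.hstack([a,f(s)]),alpha=1.3));print(arm.read_time())
# predicted vs. measured shift of the cover's vents region (scene, template matching)
c,sn=u
def pt(X,Y,th): return proj([*(O+[c*X-sn*Y,sn*X+c*Y]),.023+(.18-X)*th],'scene')
for Y in(.055,-.055): print('px/5mm at vents',pt(.033,Y,5/180)-pt(.033,Y,0))
def shift(P,w=6):
    P=P.round().astype(int);A=s0[P[1]-w:P[1]+w+1,P[0]-w:P[0]+w+1].astype(np.float32)[...,1];B=s[P[1]-w:P[1]+w+1,P[0]-w:P[0]+w+1].astype(np.float32)[...,1]
    return cv2.phaseCorrelate(A,B,cv2.createHanningWindow(A.shape[::-1],cv2.CV_32F))
for q in [(.02,-.115),(.02,.115),(.033,-.05),(.165,.115),(.165,-.115)]: print(q,pt(*q,0).round(1),shift(pt(*q,0)))
```

```text
0.0275 along -8.22 z 8.23 nose 0.0240 lat 0.0000 z 0.1116
0.029 along -8.51 z 8.50 nose 0.0254 lat 0.0000 z 0.1116
0.0305 along -8.73 z 9.36 nose 0.0268 lat 0.0000 z 0.1116
0.032 along -8.27 z 8.54 nose 0.0284 lat 0.0000 z 0.1116
0.0335 along -7.74 z 8.83 nose 0.0299 lat 0.0001 z 0.1116
nose 0.02992104203972438 0.11158373888899416 [-8.37382921 -0.8538373   8.94378968] 0.1563208507829107 [-0.0021  0.0004  0.0014 -0.0011 -0.0014  0.0008 -0.0001]
22.6417
px/5mm at vents [ 0.09783835 -0.63252933]
px/5mm at vents [ 0.03394249 -0.60478831]
(0.02, -0.115) [252.2 207. ] ((0.7455023940102619, 0.20264077226259136), 0.9710528225368924)
(0.02, 0.115) [301.1 173.1] ((0.6951415901856839, 0.1522101471720525), 0.9727202868461609)
(0.033, -0.05) [269.  199.4] ((0.4048664447488761, 0.4204478591393963), 0.6684142780303955)
(0.165, 0.115) [329.2 199.3] ((0.42142132226478957, 0.6445403998706762), 0.9720978207058377)
(0.165, -0.115) [279.6 236.7] ((0.6042158187259892, 0.057797892841318976), 0.9528079562717013)
```

View pics/c5.png

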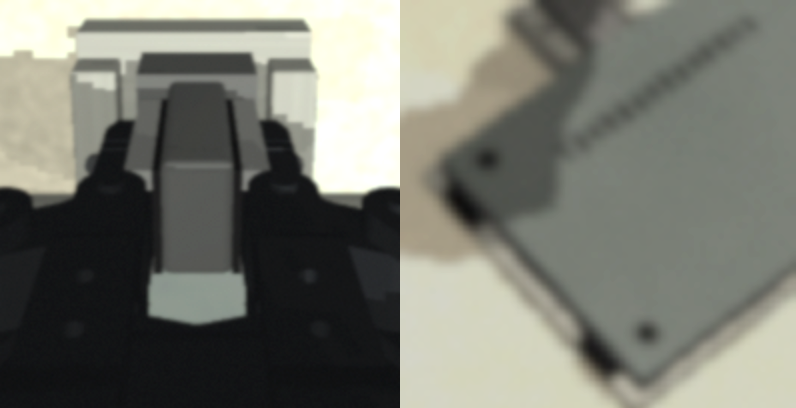

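The wedge is unmoved in the gripper and the cover is visible ahead of the handle. My shift check was biased by resampling, because the before picture had been resized and the after one hadn't. I'll redo it with both pictures processed the same way before handing in.

Run:
```python
from h import *
a=cv2.imread('pics/scene0.png');b=np.mean([snapshot('scene').astype(np.float32) for _ in range(6)],0).astype(np.uint8)
b=cv2.resize(b,(800,600),interpolation=cv2.INTER_CUBIC);s=800/512
c,sn=np.cos(CY),np.sin(CY)
def W(X,Y,z): return np.r_[O+[c*X-sn*Y,sn*X+c*Y],z]
def P(X,Y,z): return (proj(W(X,Y,z),'scene')+.5)*s-.5
def shift(p,w=10):
    p=p.round().astype(int);f=lambda i:i[p[1]-w:p[1]+w+1,p[0]-w:p[0]+w+1,1].astype(np.float32)
    return np.array(cv2.phaseCorrelate(f(a),f(b),cv2.createHanningWindow((2*w+1,)*2,cv2.CV_32F))[0])
for X,Y in[(.02,-.112),(.02,.112),(.162,.112),(.162,-.112)]:
    p=P(X,Y,.023); print((X,Y),p.round(),'meas',shift(p).round(2),'expected at 5mm',(P(X,Y,.023+(.18-X)*5/180)-p).round(2))
p=arm.read_tool_pos();print('nose',(p[:2]-O)@[c,sn]+.072,p[2],arm.read_opening(),arm.read_time())
```

```text
(0.02, -0.112) [395. 323.] meas [-0.08 -0.75] expected at 5mm [-0.02 -1.01]
(0.02, 0.112) [470. 271.] meas [ 0.34 -0.6 ] expected at 5mm [ 0.21 -1.1 ]
(0.162, 0.112) [513. 312.] meas [0.23 0.31] expected at 5mm [ 0.04 -0.12]
(0.162, -0.112) [437. 368.] meas [ 0.04 -0.22] expected at 5mm [ 0.01 -0.1 ]
nose 0.02991471480625628 0.11157832847318291 0.15698757335904776 22.9417
```

The front corners rose by roughly 0.6–0.75 px and the rear ones hardly moved. That fits a rise of about 3–5 mm, and the geometry gives 5.0 mm. Handing in.

```bash
python3 -c "
from station import ticket;print(ticket.finish_job())"
```

```text
the job is handed in; nothing more can be done
None
```

I gripped the grey wedge by its handle, set it flat in the guide channel with the cover still shut, and slid it nose first under the middle of the cover's edge. The job is handed in with the gripper still holding it there; the hand-in reports no verdict.

**Last checks that agreed:**
- **Wedge position:** the nose is 29.9 mm past the edge, within 0.1 mm of the channel's middle and flat on the floor. With the wedge's slope, that gives a rise of about 5.0 mm.
- **Force:** the wedge met the cover with the nose at about 11.5 mm (11 mm expected). The push was about 8 N when I stopped, with a short peak of about 10.3 N on the way.
- **Grip:** the handle did not slip in the fingers in the wrist pictures, and the arm was at rest at 22.9 s.

**Checks that were weak or failed:**
- **Measured rise:** the scene camera showed the front corners up by only about 0.6–0.75 px, against about 1.05 px expected for 5 mm. That suggests 3–4 mm, but noise at the rear corners reached 0.4 px, so it only confirms roughly that the cover is raised.
- **Earlier shift measurement:** I discarded it because its two pictures had been resampled differently.
- **Not measured:** I had no reading of the contact force between the wedge and the cover. I also did not re-measure the bystanders; I saw no contact with them.

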